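Hold the microscope's lamp unit in its port for clamping

TASK

The microscope's LED lamp unit has to go back on: pick it up from the bench, bring its round spigot straight into the lamp port at the back of the microscope, and press it squarely against the sprung contact plate inside with a steady push of about 10 N, so that a colleague can tighten the clamp screw. Be the third hand: finish while still gripping the lamp unit and pushing, do not let go and do not ram it. Leave the other things on the bench where they are.

Things in the scene. Friction and masses are not known exactly. Their poses are not given: they have to be found in the camera images.
- lamp_unit: LED lamp unit, loose, upright on the bench, 0.3 to 0.55 kg: grey box 85 mm long (x), 52 wide (y), 72 high (z), dark cooling fins over its rear 30 mm (-x), steel spigot on its front (+x), roughly towards the microscope. Origin: centre of the underside (of the 85 mm box); x along the spigot, z up. Grip its plain sides, 52 mm apart (x -14 to +42 mm), from above.
- spigot_tip (a point): Centre of the end face of the lamp unit's round steel spigot: 56.5 mm ahead (+x) of the lamp unit's origin, 36 mm above its underside; axes as the lamp unit's. The spigot is 40 mm in diameter and 14 mm long, its last 4 mm tapered to 34 mm.
- microscope: Trinocular microscope, white and black, fixed (place and yaw vary): base 260 x 190 mm, 0.48 m tall. Origin on the bench under it; x points level from the lamp port at its back towards the eyepieces, z up. Its back faces roughly to the robot's right (-y). Behind x = -110 mm there is only the port; the focus knobs reach y = +-99 mm at x = -60 mm.
- port_mouth (a point): Centre of the lamp port's mouth, 160 mm behind (-x) the microscope's origin, 85 mm above the bench. A dark steel round socket, 64 mm outside, 46 inside, 24 deep, standing 50 mm out of the limb; a clamp screw on its -y flank. Axes as the microscope's: x points level, straight into the port. With the lamp unit fully in, its front face meets the rim and spigot_tip is 14 mm inside.
- contact_plate (a joint): How far the sprung contact plate in the port is pushed in, in m: 0 free, its face then 4 mm inside the mouth. A 32 mm round grey plate: it pushes back with 2 N at first touch and 1 N more for each mm (12 N at 10 mm, where the lamp unit's front face meets the rim, a hard stop).
- dust_cap: Black plastic dust cap of the port, 54 mm in diameter, 14 mm high, lying loose on the bench in front of the spigot. To be left alone. Origin under its centre.
- screwdriver: Screwdriver, 150 mm long, lying loose behind the lamp unit's fins. To be left alone.
- oil_bottle: Small amber oil bottle, 32 mm in diameter, 65 mm tall, standing loose beside the port. To be left alone. Origin under its centre.
- slide_box: White and grey slide box, 90 x 160 x 33 mm, loose, towards the far edge. To be left alone.
- petri_dish: Clear dish, 90 mm in diameter, 16 mm high, loose, near the robot on the right. To be left alone.
- reagent_bottle: White bottle with a blue cap, 52 mm in diameter, 90 mm tall, loose, far right. To be left alone.
- stain_bottle: Amber bottle with a white cap, 36 mm in diameter, 70 mm tall, loose, near the robot. To be left alone.
Mind the look-alikes: they are no part of the job. Leave any green or yellow look-alike of the lamp_unit alone.

How it is judged:
On the way, in this order (a step that is already met when the one before it is completed fails the run):
1. the lamp unit is lifted off the bench in the gripper (height (world z) of lamp_unit above 0.02 m and contact force between the fingers and lamp_unit above 3 N), for 0.2 s.
2. the spigot is in the port and pressed against the contact plate with 6 to 18 N for a second (contact force between lamp_unit and microscope between 6 and 18 N and value of joint contact_plate above 0.0035 m and linear speed of lamp_unit below 0.02 m/s), for 1 s.
At the end, for the whole second after the job is handed in: The lamp unit is in the gripper, off the bench (underside more than 35 mm up) and still; its spigot is more than 6 mm inside the port, square to it and upright within 8 degrees; the contact plate is pushed in more than 3.5 mm, and the lamp unit presses on the microscope with a steady 6 to 18 N (all of step 2 and x of spigot_tip in the frame of port_mouth above 0.006 m and distance between spigot_tip and port_mouth below 0.02 m and angle between the x axis of lamp_unit and the x axis of port_mouth, either way round below 0.14 rad and angle between lamp_unit's own z axis and vertical below 0.14 rad and height (world z) of lamp_unit above 0.035 m and contact force between the fingers and lamp_unit above 3 N); the arm keeps its last pose, push and grip.
It fails at once if the lamp unit is rammed against the microscope (over 35 N) (contact force between lamp_unit and microscope above 35 N).
It fails at once if another thing on the bench is shifted by more than 40 mm (distance of any of dust_cap, screwdriver, oil_bottle, slide_box, petri_dish, reagent_bottle, stain_bottle from where it was at the start of the episode above 0.04 m).
It also fails if it takes over 45 s, if anything falls off the work surface, if the arm or the gripper's body presses on something with over 40 N, if the wrist force passes 120 N, or if a joint passes its speed limit or range.

ROBOT

A 6-joint arm with a two-finger parallel gripper is mounted at the origin on the work surface. World frame = base frame: x ahead of the robot, y to its left, z up, the work surface at z = 0. Lengths are in m, angles in rad, forces in N, time in s.
With the tool pointing down it reaches from about 0.25 to 0.85 m from the base axis. Payload 12.5 kg.
Tool frame: the origin (TCP) lies on the mounting face of the last link; the fingertips stand 186 mm ahead of it and the grasp point (between the pads) lies 167 mm ahead of it; z points along the fingers, y is the line along which they close (so a half turn about z gives the same grasp; the last joint's range is limited). The gripper opens to 93 mm and grips with 3 to 60 N. Pads are 15 mm wide; open, the fingers measure 128 mm over their backs; the gripper's body (75 mm by 188 mm) begins 65 mm behind the grasp point.
Start: joints at [-1.235, 0.351, 1.652, -0, 1.139, -0.085], TCP at [0.225, -0.502, 0.405] pointing down, gripper open.
Joint ranges: [-2.75, 2.75], [-0.79, 2.1], [0.01, 2.65], [-1.57, 4.71], [0.07, 3.14], [-2.87, 2.87]. Speed limits (rad/s): [2.22, 2.22, 2.79, 3.14, 3.14, 3.14].

INTERFACE

Orientations are given as a unit quaternion [w, x, y, z].
In Python, from plant import arm gives the robot as it stands.
- The arm moves only by the tool servo_tool, never from a script. Its argument "steps" is a list of rows, each a list of 4 numbers: the shift along the tool's x, y, z in cm, then the turn about the tool's z in degrees. In form: [[x, y, z, twist], ...]. A call has 1 to 20 rows; each row shifts and turns the commanded pose from where the row before left it, along the tool's axes as they then stand; what a row does not reach is not made up. A row lasts 1/8 s, in which the tool goes at most 62.5 mm and 10.7 degrees, less where a joint would pass 70% of its speed; a pose out of reach is approached as far as the arm can. A call is refused whole if a number of a shift passes 6.25 or a number of a turn 10.7, either way. A call with a gripper value outside its range is refused whole. "gripper" is the opening, from 0 (shut) to 1 (fully open), set as the call begins (left out, the last holds). The fingers move at their own pace and stop on an object; "force" is the grip in N (left out, the last holds). Time passes only in rows, so rows that do not move let the fingers close. It gives the time, the measured TCP pose, the force, the opening and the grip force at its end, in the units of the state.
- arm.get_state(): the state, without advancing time (a new reading comes with each control period).
- arm.grab_frame(name): name is "scene" or "top"; returns the picture (400x640x3 uint8, red, green, blue); there is no depth.
- arm.camera_model(name): a dict with "fov_y" (degrees; the focal length in pixels is half the picture's height over the tangent of half this angle, whatever the lens; pixels are square), "cx", "cy" (the principal point, pixels), "rvec" (rotation vector, rad) and "tvec" (3), from world to camera coordinates, as OpenCV has them. Camera axes: x right, y down, z forward; pixel columns grow to the right and rows downward; lengths in m; the calibration is good to about 2 mm. A picture is of the moment at which its call begins. camera_model takes no time and is no camera call.
- arm.finish_job(): hands the job in; it is judged then, once.
The state is a dict: "time_s": time; "joints": joint angles; "joint_vel": joint speeds; "joint_torque": joint torques, N m; "ee_pos": TCP position; "eef_rot": TCP orientation; "force": force on the tool from outside, world axes, zero at the start; "wrist_torque": the same for the moment, N m; "finger_gap": finger opening in m; "gripper_force": force on a finger pad.
Only numpy, scipy, OpenCV 4.12 (cv2) and the standard library are available. Lean on these libraries where they do the work, as an engineer would, in place of code of your own. Each camera call takes 0.05 s, during which the arm holds its last target. There are 200 camera calls.

## Working session

There is one attempt and no reset: what is moved stays moved. The work goes in short steps, Python scripts to look and compute and a tool call to move; the robot and the scene stay as the last step left them, time stands still between calls to the robot, and variables do not carry over. Pictures are saved under pics/ and viewed, at most 10 in all, crops included, and the job is handed in when it is done.

Besides the shell and the picture viewer there is one more tool, called after "Call:" as name(argument=value, ...), one argument or row to a line, values as JSON. servo_tool: Moves the arm, as the interface text tells. Its arguments: {"type":"object","properties":{"steps":{"type":"array","items":{"type":"array","items":{"type":"number"}}},"gripper":{"type":"number"},"force":{"type":"number"}},"required":["steps"]}

```bash
mkdir -p pics; ls; python3 - <<'E'
from plant import arm
import cv2
print(arm.get_state())
for n in("scene","top"):
    print(n,arm.camera_model(n)); cv2.imwrite(f"pics/{n}0.png",arm.grab_frame(n)[:,:,::-1])
E
```

```text
pics
{'time_s': 0.0, 'joints': array([-1.23462064e+00,  3.51219488e-01,  1.65241831e+00, -2.69465689e-05,
        1.13908958e+00, -8.45883446e-02]), 'joint_vel': array([ 4.14898075e-05,  4.19776907e-05, -7.58737074e-04, -2.92040497e-03,
        1.24393873e-03, -5.99059488e-04]), 'joint_torque': array([-4.99369398e-04, -4.97322321e+01, -2.85251856e+01,  6.98843901e-02,
        2.55476078e-02, -1.10935580e-04]), 'ee_pos': array([ 0.22463639, -0.50189327,  0.40421268]), 'eef_rot': array([-5.61344602e-04,  9.77949872e-01,  2.08838996e-01, -8.33198237e-05]), 'force': array([-0.52549052, -0.0071144 ,  0.0974644 ]), 'wrist_torque': array([0.0334791 , 0.00658792, 0.01799692]), 'gripper_force': 0.0, 'finger_gap': 0.09310290746511375}
scene {'fov_y': 45.80976139596611, 'cx': 315.14275727363236, 'cy': 200.9216495424804, 'rvec': array([ 0.8405381 ,  2.67035299, -0.95148167]), 'tvec': array([ 0.45821056, -0.19083108,  1.43154228])}
top {'fov_y': 57.88979893745484, 'cx': 326.853072786038, 'cy': 202.01458939514285, 'rvec': array([ 2.20236246, -2.1442723 ,  0.11968552]), 'tvec': array([-0.04800221,  0.5541228 ,  1.06769656])}
```

View pics/scene0.png

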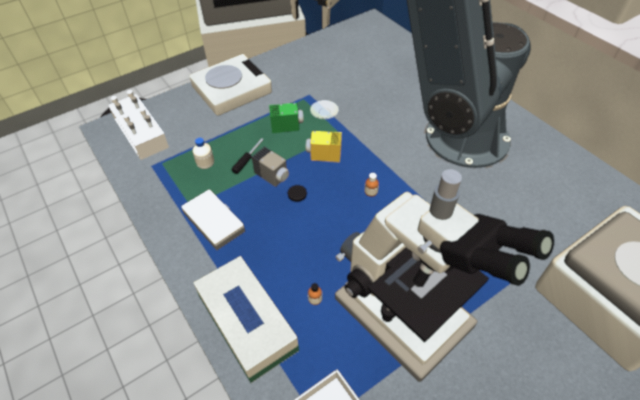

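View pics/top0.png

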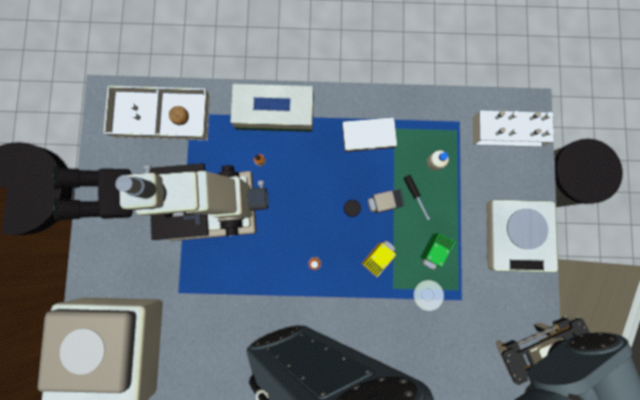

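The grey lamp unit is at scene (268,165) / top (385,201). The look-alikes are green at scene (285,117) / top (437,250) and yellow at scene (325,146) / top (380,258). By the description (grey, dark fins, spigot towards the microscope) I choose the grey one. The port is at top (258,199) / scene (345,248). Next is one close crop to check the choice.

```bash
python3 - <<'E'
import cv2,numpy as np
s=cv2.imread("pics/scene0.png");t=cv2.imread("pics/top0.png")
r=lambda im,x,y,w,h,k:cv2.resize(im[y:y+h,x:x+w],None,fx=k,fy=k,interpolation=cv2.INTER_CUBIC)
a=r(s,225,130,80,60,5);b=r(s,325,220,80,60,5);c=r(t,340,170,80,60,5);d=r(t,220,170,80,60,5)
cv2.imwrite("pics/crop0.png",np.vstack([np.hstack([a,b]),np.hstack([c,d])]))
E
```

```text
(no output)
```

View pics/crop0.png

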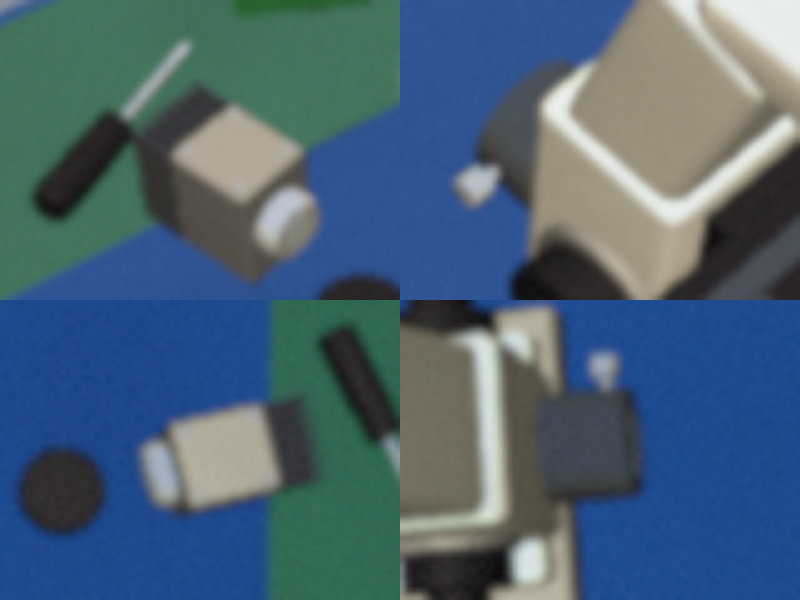

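Top-left and bottom-left show the grey box with fins and spigot, which matches the description. The port cylinder is in the right crops: the mouth edge is at about top (267,189)-(267,209), and the screw is on its far side. Now I'll measure.

```bash
cat > h.py <<'E'
import cv2,numpy as np
from plant import arm
from scipy.spatial.transform import Rotation as R
def cam(n):
    m=arm.camera_model(n); f=200/np.tan(np.radians(m['fov_y']/2))
    Rm=R.from_rotvec(m['rvec']).as_matrix(); t=np.array(m['tvec'])
    return f,m['cx'],m['cy'],Rm,-Rm.T@t
def ray(n,p):
    f,cx,cy,Rm,c=cam(n); d=Rm.T@np.array([(p[0]-cx)/f,(p[1]-cy)/f,1]); return c,d/np.linalg.norm(d)
def plane(n,p,z):
    c,d=ray(n,p); return c+d*(z-c[2])/d[2]
def tri(p,q):
    c1,d1=ray("scene",p);c2,d2=ray("top",q)
    s=np.linalg.lstsq(np.c_[d1,-d2],c2-c1,rcond=None)[0]
    a,b=c1+d1*s[0],c2+d2*s[1]; return (a+b)/2,np.linalg.norm(a-b)
def proj(n,X):
    f,cx,cy,Rm,c=cam(n); v=Rm@(np.array(X)-c); return np.array([f*v[0]/v[2]+cx,f*v[1]/v[2]+cy])
def up(im,x,y,w,h,k=5): return cv2.resize(im[y:y+h,x:x+w],None,fx=k,fy=k,interpolation=cv2.INTER_CUBIC)
def full(p,x,y,k=5): return (np.array(p,float)+.5)/k-.5+[x,y]
E
python3 - <<'E'
from h import *
np.set_printoptions(precision=4,suppress=True)
s=cv2.imread("pics/scene0.png");t=cv2.imread("pics/top0.png")
for n in("scene","top"): print(n,cam(n)[4])
def quad(im,x,y,name,thr):
    c=up(im,x,y,80,60); b=c.astype(int); m=((b[:,:,2]>thr)&(b[:,:,2]>b[:,:,0]+8)).astype(np.uint8)*255
    cs,_=cv2.findContours(m,0,2); k=max(cs,key=cv2.contourArea); 
    r=cv2.minAreaRect(k); e=cv2.approxPolyDP(k,14,True)[:,0]
    M=cv2.moments(k); print(name,cv2.contourArea(k)/25,"approx",full(e,x,y).tolist(),"cent",full((M['m10']/M['m00'],M['m01']/M['m00']),x,y)); return full(e,x,y),full(cv2.boxPoints(r),x,y),full((M['m10']/M['m00'],M['m01']/M['m00']),x,y)
a=quad(s,225,130,"scene",120); b=quad(t,340,170,"top",120)
print("tri cent",tri(a[2],b[2]))
print("top rect on z72",[plane("top",p,.072)[:2] for p in b[1]])
print("scene quad on z72",[plane("scene",p,.072)[:2] for p in a[0]])
# hand corners (crop px)
S=[(232,103),(302,150),(240,197),(173,155)]
for p in S: print("S",plane("scene",full(p,225,130),.072))
T=[(167,122),(185,210),(302,100),(315,180)]
for p in T: print("T",plane("top",full(p,340,170),.072))
# port in top: dark grey vs blue
c=up(t,220,170,80,60); b=c.astype(int); m=((b[:,:,0]-b[:,:,2])<50)&(b.max(2)<110); m[:, :138]=0
m=cv2.morphologyEx(m.astype(np.uint8)*255,cv2.MORPH_OPEN,np.ones((25,25)))
cs,_=cv2.findContours(m,0,2)
k=max(cs,key=cv2.contourArea); print(cv2.boundingRect(k),cv2.approxPolyDP(k,10,True)[:,0].tolist())
for p in cv2.approxPolyDP(k,10,True)[:,0]: print("P",full(p,220,170),plane("top",full(p,220,170),.085))
c=c.copy();cv2.drawContours(c,[k],-1,(0,0,255),1)
c2=up(s,325,220,80,60); b=c2.astype(int); m2=((b[:,:,0]-b[:,:,2])<50)&(b.max(2)<120)
m2=cv2.morphologyEx(m2.astype(np.uint8)*255,cv2.MORPH_OPEN,np.ones((15,15)))
cs,_=cv2.findContours(m2,0,2);cv2.drawContours(c2,cs,-1,(0,0,255),1)
cv2.imwrite("pics/port1.png",np.hstack([c,c2]))
E
```

```text
scene [0.9601 0.6109 1.0003]
top [ 0.4442 -0.0251  1.1186]
scene 272.8 approx [[269.8, 151.4], [259.2, 160.8], [273.4, 170.0], [284.4, 159.8]] cent [271.7158 160.5953]
top 273.7 approx [[392.0, 192.4], [374.2, 195.4], [378.2, 210.6], [379.4, 207.2], [383.8, 209.8], [395.0, 204.8]] cent [384.47   201.0095]
tri cent (array([ 0.5593, -0.2018,  0.0678]), np.float64(0.001425197370434363))
top rect on z72 [array([ 0.5738, -0.1675]), array([ 0.5896, -0.2218]), array([ 0.5428, -0.2344]), array([ 0.5271, -0.1803])]
scene quad on z72 [array([ 0.5476, -0.2318]), array([ 0.5897, -0.2178]), array([ 0.576 , -0.1664]), array([ 0.5319, -0.1812])]
S [ 0.5425 -0.2339  0.072 ]
S [ 0.5302 -0.1809  0.072 ]
S [ 0.5758 -0.1708  0.072 ]
S [ 0.5893 -0.2185  0.072 ]
T [ 0.5779 -0.1669  0.072 ]
T [ 0.5267 -0.1781  0.072 ]
T [ 0.5931 -0.2458  0.072 ]
T [ 0.5463 -0.2537  0.072 ]
(138, 89, 103, 123) [[138, 89], [138, 211], [236, 192], [229, 93]]
P [247.2 187.4] [0.5855 0.1976 0.085 ]
P [247.2 211.8] [0.5151 0.1942 0.085 ]
P [266.8 208. ] [0.5275 0.1387 0.085 ]
P [265.4 188.2] [0.5846 0.1452 0.085 ]
```

View pics/port1.png

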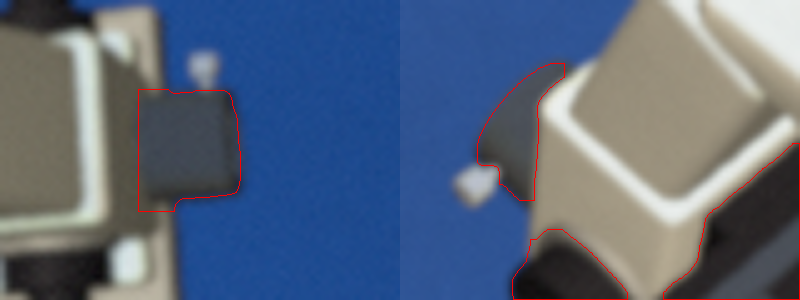

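```bash
python3 - <<'E'
from h import *
np.set_printoptions(precision=4,suppress=True)
t=cv2.imread("pics/top0.png");s=cv2.imread("pics/scene0.png")
c=cv2.GaussianBlur(up(t,220,170,80,60),(5,5),0).astype(int); d=c[:,:,0]-c[:,:,2]
for x in range(165,236,7):
    col=d[:,x]; lo=col[120:170].mean(); hi=np.median(d[50:80,260:300]); th=(lo+hi)/2
    u=140
    while u>0 and col[u]<th:u-=1
    l=140
    while l<299 and col[l]<th:l+=1
    P=full((x,u),220,170);Q=full((x,l),220,170)
    print(x,u,l,plane("top",P,.085)[:2],plane("top",Q,.085)[:2])
for y in range(95,196,14):
    r=d[y]; th=(r[170:200].mean()+np.median(r[260:300]))/2
    x=180
    while r[x]<th:x+=1
    print("mouth",y,x,plane("top",full((x,y),220,170),.085)[:2])
# back edge of the base (beige -> blue)
for y in list(range(5,60,10))+list(range(230,300,10)):
    r=d[y]; th=50; x=230
    while r[x]>th:x-=1
    print("base",y,x,plane("top",full((x,y),220,170),.025)[:2])
print("screw",plane("top",full((204,62),220,170),.085))
print("oil",plane("top",(259,159),.05), "cap",plane("top",(352,208.5),.014))
# scene port: silhouette, expected projection of mouth centre guess
for y in (.135,.14,.145):
  for x in (.55,.555,.56):
    print(x,y,(proj("scene",[x,y,.085])-[325,220])*5+2,(proj("top",[x,y,.085])-[220,170])*5+2)
E
```

```text
165 46 299 [0.6109 0.1832] [0.4654 0.1764]
172 88 299 [0.5866 0.1781] [0.4655 0.1724]
179 90 203 [0.5855 0.174 ] [0.5203 0.171 ]
186 89 201 [0.5862 0.17  ] [0.5216 0.167 ]
193 88 201 [0.5869 0.166 ] [0.5217 0.163 ]
200 52 200 [0.608  0.1629] [0.5224 0.1591]
207 51 200 [0.6087 0.1589] [0.5225 0.1551]
214 52 199 [0.6082 0.1549] [0.5232 0.1511]
221 87 198 [0.5879 0.1499] [0.5239 0.1471]
228 90 197 [0.5863 0.1458] [0.5245 0.1431]
235 103 195 [0.5789 0.1415] [0.5258 0.1392]
mouth 95 233 [0.5835 0.1428]
mouth 109 236 [0.5754 0.1408]
mouth 123 240 [0.5674 0.1381]
mouth 137 241 [0.5593 0.1372]
mouth 151 243 [0.5512 0.1357]
mouth 165 243 [0.5432 0.1354]
mouth 179 242 [0.5351 0.1356]
mouth 193 237 [0.527  0.1381]
base 5 146 [0.6456 0.2081]
base 15 159 [0.6397 0.1999]
base 25 162 [0.6335 0.1978]
base 35 162 [0.6273 0.1975]
base 45 163 [0.6212 0.1966]
base 55 212 [0.6158 0.1664]
base 230 176 [0.5084 0.1834]
base 240 177 [0.5023 0.1825]
base 250 178 [0.4963 0.1816]
base 260 179 [0.4903 0.1808]
base 270 179 [0.4843 0.1805]
base 280 180 [0.4783 0.1796]
base 290 181 [0.4723 0.1787]
screw [0.6022 0.1604 0.085 ]
oil [0.6772 0.1739 0.05  ] cap [ 0.5388 -0.1109  0.014 ]
0.55 0.135 [126.6523  97.1921] [244.1323 153.1785]
0.555 0.135 [118.0909 102.3249] [244.503  144.5237]
0.56 0.135 [109.5025 107.4738] [244.8733 135.8772]
0.55 0.14 [133.1735 104.4643] [235.4139 152.9422]
0.555 0.14 [124.6021 109.6208] [235.7888 144.2871]
0.56 0.14 [116.0035 114.7936] [236.1634 135.6405]
0.55 0.145 [139.7259 111.7712] [226.6948 152.7058]
0.555 0.145 [131.1443 116.9516] [227.074  144.0505]
0.56 0.145 [122.5355 122.1483] [227.4528 135.4037]
```

Port: mouth at about (0.557, 0.141), axis yaw about 96.8° (the base edge and port flanks agree). Lamp beige-top centre at about (0.560, -0.200), yaw about 106.3°, top triangulated at about 68-72 mm. Now I'll move: twist −82.2°, then shift +19.6 cm in tool x and +40.7 cm in tool y.

Call:
servo_tool(
  steps=[
    [0,0,0,-10.3],
    [0,0,0,-10.3],
    [0,0,0,-10.3],
    [0,0,0,-10.3],
    [0,0,0,-10.3],
    [0,0,0,-10.3],
    [0,0,0,-10.2],
    [0,0,0,-10.2],
    [1.0,2.1,0,0],
    [2.0,4.0,0,0],
    [2.0,4.2,0,0],
    [2.0,4.2,0,0],
    [2.0,4.2,0,0],
    [2.0,4.2,0,0],
    [2.0,4.2,0,0],
    [2.0,4.2,0,0],
    [2.0,4.2,0,0],
    [1.6,3.2,0,0],
    [1.0,2.0,0,0],
    [0,0,0,0],
  ],
  gripper=1,
)

```text
time_s: 2.6
ee_pos: [0.5607, -0.1991, 0.4044]
eef_rot: [-0.0, 0.599, 0.801, -0.0]
force: [-0.8, -0.8, -0.3]
finger_gap: 0.093
gripper_force: 0.0
```

```bash
cat >> h.py <<'E'
def tool():
    s=arm.get_state(); w,x,y,z=s['eef_rot']; M=R.from_quat([x,y,z,w]).as_matrix()
    return s,np.array(s['ee_pos']),M
def rel(x,y,z=None,yaw=None):
    "tool shift in cm for the grasp point to reach x,y,z and twist for tool x at yaw deg"
    s,p,M=tool(); g=p+M[:,2]*.167; yw=np.degrees(np.arctan2(M[1,0],M[0,0]))
    d=np.array([x,y,g[2] if z is None else z])-g
    print("t",round(s['time_s'],2),"grasp",g.round(4),"toolx yaw",yw.round(2),"tilt",M[:,2].round(3),"shift cm",(M.T@d*100).round(2),"twist",None if yaw is None else round(yw-yaw,2),"F",np.round(s['force'],2),"gap",round(s['finger_gap'],4),"grip",s['gripper_force'])
E
python3 -c "
from h import *
rel(.56,-.2,.045,106.3)"
```

```text
t 2.6 grasp [ 0.5606 -0.199   0.2374] toolx yaw 106.39 tilt [-0.001  0.    -1.   ] shift cm [-0.08 -0.08 19.24] twist 0.09 F [-0.78 -0.85 -0.35] gap 0.093 grip 0.0
```

Call:
servo_tool(
  steps=[
    [0,0,1.5,0],
    [0,0,3,0],
    [0,0,3.5,0],
    [0,0,3.5,0],
    [0,0,3.5,0],
    [0,0,2.2,0],
    [0,0,1.2,0],
    [0,0,0.6,0],
    [0,0,0,0],
  ],
)

```text
time_s: 3.72
ee_pos: [0.5602, -0.1998, 0.2149]
eef_rot: [0.0, 0.6, 0.8, 0.0]
force: [-0.4, -0.9, 0.3]
finger_gap: 0.0929
gripper_force: 0.0
```

```bash
python3 -c "
from h import *
rel(.56,-.2,.045,106.3)
a=up(arm.grab_frame('scene')[:,:,::-1],225,110,80,80);b=up(arm.grab_frame('top')[:,:,::-1],340,160,80,80)
cv2.imwrite('pics/g1.png',np.hstack([a,b]))"
```

```text
t 3.73 grasp [ 0.5602 -0.1998  0.0479] toolx yaw 106.29 tilt [ 0. -0. -1.] shift cm [-0.01 -0.02  0.29] twist -0.01 F [-0.4  -0.91  0.28] gap 0.0929 grip 0.0
```

View pics/g1.png

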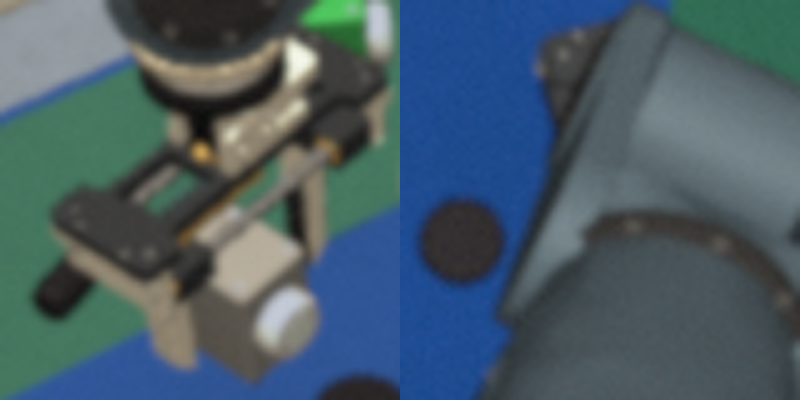

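The fingers straddle the plain sides; spigot end at crop (290,322), clear of the fingers. Close.

Call:
servo_tool(
  steps=[
    [0,0,0,0],
    [0,0,0,0],
    [0,0,0,0],
    [0,0,0,0],
    [0,0,0,0],
    [0,0,0,0],
    [0,0,0,0],
    [0,0,0,0],
  ],
  gripper=0.4,
  force=45,
)

```text
time_s: 4.82
ee_pos: [0.5602, -0.1996, 0.2147]
eef_rot: [-0.0, 0.6, 0.8, -0.0]
force: [-1.0, 0.4, 0.8]
finger_gap: 0.0522
gripper_force: 44.7
```

Call:
servo_tool(
  steps=[
    [0,0,-0.6,0],
    [0,0,-1.2,0],
    [0,0,-1.5,0],
    [0,0,-1.2,0],
    [0,0,-0.4,0],
    [0,0,0,0],
    [0,0,0,3.2],
    [0,0,0,3.2],
    [0,0,0,3.1],
    [0,0,0,0],
  ],
)

```text
time_s: 6.08
ee_pos: [0.5601, -0.1996, 0.2632]
eef_rot: [-0.0, 0.664, 0.748, -0.0]
force: [0.8, 0.1, -3.2]
finger_gap: 0.0518
gripper_force: 44.7
```

```bash
python3 -c "
from h import *
rel(.5668,.0591,.0969,96.8)"
```

```text
t 6.08 grasp [ 0.56   -0.1995  0.0962] toolx yaw 96.83 tilt [-0.001  0.    -1.   ] shift cm [25.6   3.75 -0.06] twist 0.03 F [ 0.77  0.11 -3.25] gap 0.0518 grip 44.74650979042053
```

Call:
servo_tool(
  steps=[
    [0.6,0.1,0,0],
    [1.5,0.3,0,0],
    [2.5,0.35,0,0],
    [2.5,0.4,0,0],
    [2.5,0.4,0,0],
    [2.5,0.4,0,0],
    [2.5,0.4,-0.1,0],
    [2.5,0.4,0,0],
    [2.5,0.4,0,0],
    [2.5,0.3,0,0],
    [2.0,0.3,0,0],
    [1.0,0,0,0],
    [0.5,0,0,0],
    [0,0,0,0],
    [0,0,0,0],
  ],
)

```text
time_s: 7.95
ee_pos: [0.5672, 0.0585, 0.2647]
eef_rot: [0.0, 0.664, 0.748, -0.0]
force: [0.3, 0.1, -3.5]
finger_gap: 0.0518
gripper_force: 44.7
```

```bash
python3 -c "
from h import *
rel(.5668,.0591,.0969,96.8)
S=arm.grab_frame('scene')[:,:,::-1];T=arm.grab_frame('top')[:,:,::-1]
cv2.imwrite('pics/s2.png',S);cv2.imwrite('pics/t2.png',T)
a=up(S,285,195,100,75,4);b=up(T,235,160,100,75,4)
cv2.imwrite('pics/p2.png',np.hstack([a,b]))"
```

```text
t 7.95 grasp [0.5672 0.0585 0.0977] toolx yaw 96.78 tilt [-0. -0. -1.] shift cm [ 0.06 -0.03  0.08] twist -0.02 F [ 0.33  0.1  -3.49] gap 0.0518 grip 44.74614143371582
```

View pics/p2.png

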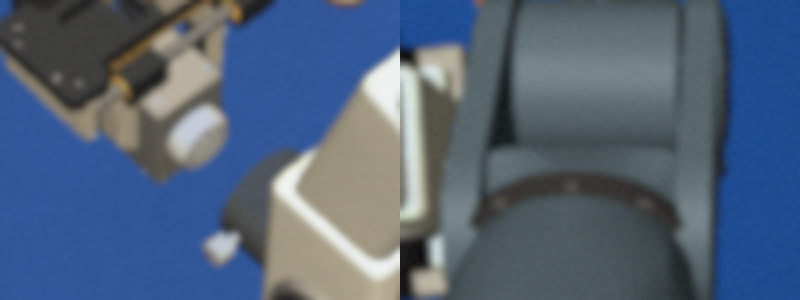

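```bash
python3 -c "
from h import *
S=cv2.imread('pics/s2.png'); k=8
a=up(S,315,205,75,65,k)
d=np.array([np.cos(np.radians(96.8)),np.sin(np.radians(96.8)),0]);n=np.array([d[1],-d[0],0])
def circ(c,r,col):
    P=[(proj('scene',c+r*(np.cos(u)*n+np.sin(u)*np.array([0,0,1])))-[315,205]+.5)*k-.5 for u in np.linspace(0,6.28,60)]
    cv2.polylines(a,[np.int32(P)],True,col,1)
g=np.array([.5672,.0585,.0858])
circ(g+.0425*d,.017,(0,0,255));circ(g+.0285*d,.020,(0,255,255))
m=np.array([.557,.141,.085]);circ(m,.032,(0,255,0));circ(m+.045*d,.032,(255,255,0))
cv2.imwrite('pics/o2.png',a)"
```

```text
(no output)
```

View pics/o2.png

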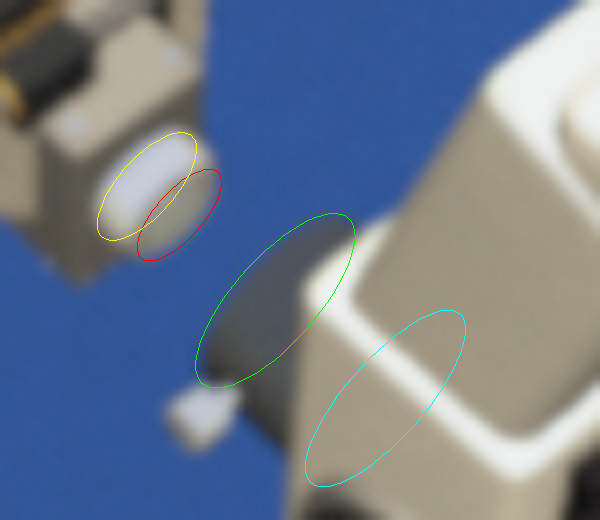

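```bash
python3 -c "
from h import *
S=cv2.imread('pics/s2.png').astype(np.float32); D=cv2.GaussianBlur(S[:,:,0]-S[:,:,2],(3,3),0)
d=np.array([np.cos(np.radians(96.8)),np.sin(np.radians(96.8)),0]);n=np.array([d[1],-d[0],0]);z=np.array([0,0,1])
def samp(name,c,r,us):
    for u in us:
        rad=np.cos(np.radians(u))*n+np.sin(np.radians(u))*z
        rr=np.linspace(.4,1.7,131)
        P=np.array([proj('scene',c+r*q*rad) for q in rr],np.float32)
        v=cv2.remap(D,P[:,0][:,None],P[:,1][:,None],1)[:,0]
        i=np.where(v>(v[:20].mean()+115)/2)[0] if 0 else np.where(v>60)[0]
        print(name,u,'blue',v.max().round(),'in',v[:15].mean().round(),'edge mm',(rr[i[0]]*r*1000).round(1) if len(i) else None)
g=np.array([.5672,.0585,.0858])
samp('tip',g+.0425*d,.017,range(-180,180,20))
samp('port',np.array([.557,.141,.085]),.032,range(-40,220,20))
"
```

```text
tip -180 blue 104.0 in 4.0 edge mm 16.0
tip -160 blue 104.0 in 9.0 edge mm 15.8
tip -140 blue 103.0 in 13.0 edge mm 15.6
tip -120 blue 102.0 in 14.0 edge mm 15.6
tip -100 blue 104.0 in 13.0 edge mm 15.5
tip -80 blue 103.0 in 12.0 edge mm 15.3
tip -60 blue 103.0 in 7.0 edge mm 15.6
tip -40 blue 103.0 in -0.0 edge mm 16.7
tip -20 blue 97.0 in -7.0 edge mm 19.2
tip 0 blue 47.0 in -11.0 edge mm None
tip 20 blue -8.0 in -12.0 edge mm None
tip 40 blue -4.0 in -12.0 edge mm None
tip 60 blue 15.0 in -11.0 edge mm None
tip 80 blue 16.0 in -11.0 edge mm None
tip 100 blue 2.0 in -12.0 edge mm None
tip 120 blue 92.0 in -11.0 edge mm 25.2
tip 140 blue 105.0 in -9.0 edge mm 19.9
tip 160 blue 105.0 in -3.0 edge mm 17.2
port -40 blue 90.0 in 5.0 edge mm 51.8
port -20 blue 103.0 in 5.0 edge mm 47.4
port 0 blue 105.0 in 7.0 edge mm 30.4Traceback (most recent call last):
  File "<string>", line 15, in <module>
    samp('port',np.array([.557,.141,.085]),.032,range(-40,220,20))
    ~~~~^^^^^^^^^^^^^^^^^^^^^^^^^^^^^^^^^^^^^^^^^^^^^^^^^^^^^^^^^^
  File "<string>", line 9, in samp
    P=np.array([proj('scene',c+r*q*rad) for q in rr],np.float32)
                ~~~~^^^^^^^^^^^^^^^^^^^
  File "h.py", line 17, in proj
    f,cx,cy,Rm,c=cam(n); v=Rm@(np.array(X)-c); return np.array([f*v[0]/v[2]+cx,f*v[1]/v[2]+cy])
                 ~~~^^^
  File "h.py", line 5, in cam
    m=arm.camera_model(n); f=200/np.tan(np.radians(m['fov_y']/2))
ValueError: time passes only in moves, steps and waits
```

```bash
sed -i 's/^def cam/from functools import lru_cache\n@lru_cache\ndef cam/' h.py; python3 -c "
from h import *
S=cv2.imread('pics/s2.png').astype(np.float32); D=cv2.GaussianBlur(S[:,:,0]-S[:,:,2],(3,3),0)
d=np.array([np.cos(np.radians(96.8)),np.sin(np.radians(96.8)),0]);n=np.array([d[1],-d[0],0]);z=np.array([0,0,1])
c=np.array([.557,.141,.085]);r=.032
for u in range(0,201,15):
        rad=np.cos(np.radians(u))*n+np.sin(np.radians(u))*z
        rr=np.linspace(.4,1.7,131)
        P=np.array([proj('scene',c+r*q*rad) for q in rr],np.float32)
        v=cv2.remap(D,P[:,0][:,None],P[:,1][:,None],1)[:,0]
        i=np.where(v>55)[0]
        print(u,v.max().round(),v[:15].mean().round(),(rr[i[0]]*r*1000).round(1) if len(i) else None)
a=c+.032*z;b=proj('scene',a);print('px/mm up',proj('scene',a+.001*z)-b,'d',proj('scene',a+.001*d)-b,'n',proj('scene',a+.001*n)-b)
"
```

```text
0 105.0 7.0 30.1
15 104.0 9.0 30.1
30 104.0 13.0 29.8
45 104.0 15.0 29.1
60 104.0 16.0 29.1
75 104.0 16.0 29.1
90 105.0 15.0 29.8
105 105.0 14.0 29.8
120 105.0 13.0 30.1
135 106.0 11.0 30.4
150 106.0 8.0 31.4
165 100.0 2.0 33.9
180 43.0 -4.0 None
195 -6.0 -8.0 None
px/mm up [ 0.01821361 -0.2532117 ] d [0.30738534 0.2693858 ] n [-0.31768184  0.24295901]
```

Call:
servo_tool(
  steps=[
    [0.5,-0.03,0.08,0],
    [1.0,0,0,0],
    [1.0,0,0,0],
    [0.8,0,0,0],
    [0.4,0,0,0],
    [0.2,0,0,0],
    [0,0,0,0],
    [0,0,0,0],
  ],
)

```text
time_s: 9.05
ee_pos: [0.5623, 0.0975, 0.264]
eef_rot: [0.0, 0.664, 0.748, 0.0]
force: [0.3, -0.2, -3.4]
finger_gap: 0.0518
gripper_force: 44.7
```

```bash
python3 -c "
from h import *
rel(.557+.0425*.1184,.141-.0425*.993,.0969,96.8)
print(np.round(arm.get_state()['wrist_torque'],2))
S=arm.grab_frame('scene')[:,:,::-1]
cv2.imwrite('pics/p3.png',up(S,315,205,75,65,6))"
```

```text
t 9.05 grasp [0.5623 0.0975 0.097 ] toolx yaw 96.8 tilt [ 0. -0. -1.] shift cm [ 0.13 -0.01  0.01] twist -0.0 F [ 0.31 -0.19 -3.41] gap 0.0518 grip 44.74612355232239
[ 0.01 -0.06  0.03]
```

View pics/p3.png

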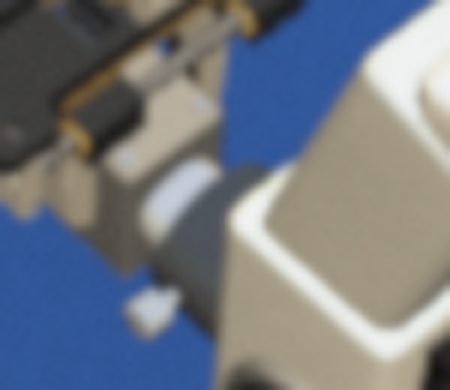

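The spigot sits just at the mouth (crop ~(195,210)), concentric with the port. Advance slowly.

Call:
servo_tool(
  steps=[
    [0.15,0,0,0],
    [0.15,0,0,0],
    [0.15,0,0,0],
    [0.15,0,0,0],
    [0,0,0,0],
    [0,0,0,0],
  ],
)

```text
time_s: 9.85
ee_pos: [0.5615, 0.1037, 0.2639]
eef_rot: [-0.0, 0.664, 0.748, -0.0]
force: [-0.1, 0.4, -3.5]
finger_gap: 0.0521
gripper_force: 44.7
```

Call:
servo_tool(
  steps=[
    [0.1,0,0,0],
    [0.1,0,0,0],
    [0.1,0,0,0],
    [0,0,0,0],
    [0,0,0,0],
  ],
)

```text
time_s: 10.48
ee_pos: [0.5612, 0.1066, 0.264]
eef_rot: [0.0, 0.664, 0.748, -0.0]
force: [1.3, -4.4, -4.2]
finger_gap: 0.0519
gripper_force: 44.7
```

Call:
servo_tool(
  steps=[
    [0.1,0,0,0],
    [0.1,0,0,0],
    [0,0,0,0],
    [0,0,0,0],
    [0,0,0,0],
  ],
)

```text
time_s: 11.1
ee_pos: [0.561, 0.1085, 0.264]
eef_rot: [0.0, 0.664, 0.748, -0.0]
force: [1.7, -6.1, -2.7]
finger_gap: 0.0519
gripper_force: 44.7
```

Call:
servo_tool(
  steps=[
    [0.1,0,0,0],
    [0.1,0,0,0],
    [0.1,0,0,0],
    [0,0,0,0],
    [0,0,0,0],
    [0,0,0,0],
    [0,0,0,0],
  ],
)

```text
time_s: 11.98
ee_pos: [0.5607, 0.1112, 0.264]
eef_rot: [0.0, 0.664, 0.748, -0.0]
force: [0.7, -8.2, -2.7]
finger_gap: 0.0518
gripper_force: 44.7
```

Call:
servo_tool(
  steps=[
    [0.1,0,0,0],
    [0,0,0,0],
    [0,0,0,0],
    [0,0,0,0],
    [0,0,0,0],
    [0,0,0,0],
    [0,0,0,0],
    [0,0,0,0],
    [0,0,0,0],
    [0,0,0,0],
    [0,0,0,0],
    [0,0,0,0],
    [0,0,0,0],
  ],
)

```text
time_s: 13.6
ee_pos: [0.5605, 0.1121, 0.264]
eef_rot: [0.0, 0.664, 0.748, -0.0]
force: [1.1, -10.4, -2.9]
finger_gap: 0.0519
gripper_force: 44.7
```

```bash
python3 -c "
from h import *
rel(.557,.141,.0969,96.8)
S=arm.grab_frame('scene')[:,:,::-1]
cv2.imwrite('pics/p4.png',up(S,305,190,90,80,6))"
```

```text
t 13.6 grasp [0.5606 0.112  0.097 ] toolx yaw 96.83 tilt [ 0.    -0.001 -1.   ] shift cm [ 2.93 -0.01  0.01] twist 0.03 F [  1.14 -10.41  -2.91] gap 0.0519 grip 44.69297111034393
```

View pics/p4.png

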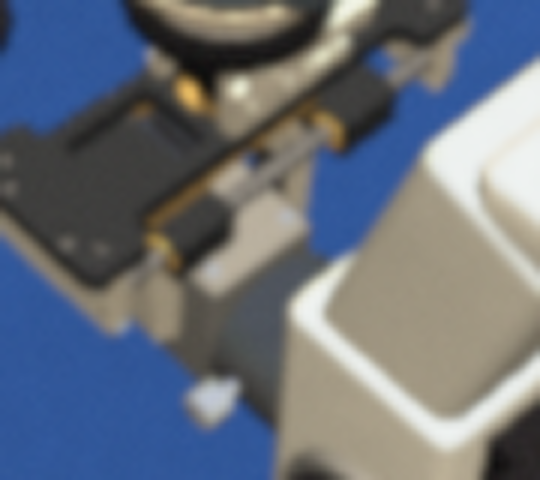

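The spigot is inside the port and the lamp's front face sits just off the rim (crop ~(250,300)). The push is a steady 10 N, with the lamp still gripped, so I'm handing in.

```bash
python3 -c "
from plant import arm
print(arm.finish_job())"
```

```text
the job is handed in; nothing more can be done
None
```

I handed the job in at about 13.6 s with the lamp unit still gripped and its spigot square in the lamp port, pressing the contact plate with a steady push of about 10 N; the hand-in returned no verdict.

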